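Hook an exchange block under the lip of a tube shaker and snap it down

ROBOT

A 6-joint arm with a two-finger parallel gripper is mounted at the origin on the work surface. World frame = base frame: x ahead of the robot, y to its left, z up, the work surface at z = 0. Lengths are in m, angles in rad, forces in N, time in s.
With the tool pointing down it reaches from about 0.3 to 0.85 m from the base axis. Payload 4.2 kg.
Tool frame: the origin (TCP) lies midway between the tips of the shut fingers; the grasp point (between the pads) lies 19 mm behind it; z points along the fingers, y is the line along which they close (so a half turn about z gives the same grasp; the last joint's range is limited). The gripper opens to 91 mm and grips with 3 to 60 N. Pads are 32 mm wide; open, the fingers measure 118 mm over their backs; the gripper's body (76 mm by 178 mm) begins 60 mm behind the grasp point.
Start: joints at [-1.236, 0.32, 1.565, -0, 1.257, -0.02], TCP at [0.2, -0.539, 0.214] pointing down, gripper open.
Joint ranges: [-3.11, 3.11], [-0.84, 2.01], [0.21, 2.61], [-1.34, 4.49], [0.05, 2.63], [-2.56, 2.56]. Speed limits (rad/s): [2.57, 2.57, 3.14, 3.14, 3.14, 3.14].

INTERFACE

Orientations are given as a unit quaternion [x, y, z, w].
In Python, from bench import * gives the robot as it stands.
- The arm moves only by the tool arm_command, never from a script. Its argument "steps" is one flat list of numbers, 7 for each row, row after row: the shift along the tool's x, y, z in m, then the turn, a rotation vector about the tool's x, y, z in rad, then the opening, from -1 (shut) to 1 (fully open), so that 0 is half open. In form: [dx, dy, dz, ax, ay, az, grip, dx, dy, dz, ax, ay, az, grip, ...]. A call has 1 to 10 rows; each row is the pose to reach, as a shift and turn from the pose commanded when the call began, along the tool's axes at that moment; what a row does not reach only later rows make up. A row lasts 1/8 s, in which the tool goes at most 62.5 mm and 10.7 degrees, less where a joint would pass 70% of its speed; a pose out of reach is approached as far as the arm can. A call with a gripper value outside its range is refused whole. The fingers move at their own pace and stop on an object; the grip force is fixed at half the most. Time passes only in rows, so rows that repeat a pose let the fingers close. It gives the time, the measured TCP pose, the force, the opening and the grip force at its end, in the units of the state.
- read_state(): the state, without advancing time (a new reading comes with each control period).
- grab_frame(name): name is "side" or "top" or "wrist"; returns a dict with "img" (384x512x3 uint8, blue, green, red), "depth" (384x512 float32, m along the optical axis (not along the pixel's ray), 0 where there is no reading), "mtx" (3x3 intrinsics, pixels), "T" (4x4, takes a point from camera to world coordinates). Camera axes: x right, y down, z forward; pixel columns grow to the right and rows downward; lengths in m; the calibration is good to about 2 mm. The wrist camera is an equidistant fisheye: a pixel r from the principal point sees the ray r / f radians off the axis. A picture is of the moment at which its call begins.
- job_done(): hands the job in; it is judged then, once.
Trained networks look in the newest picture that a camera, given by its name, has taken for a name from the list of things; names that differ only in an ending like _2 or _b are one class to them, and where a whole thing is asked for, a point or a joint stands for the part that bears it (a point fixed in the world has none). Each returns a list of dicts, best first, with "p" (0 to 1); they miss things now and then, are a little off and sometimes report something else, mostly with a low value. They report only what shows in the picture. A call takes as long as a camera call. They do not tell look-alikes from the thing itself.
- search_frame(camera, name): "point" ([x, y, z] in m, in world coordinates, good to about 4 mm: the middle of the surface that is visible of it).
- pinpoint(camera, name): "point" ([x, y, z] in m, in world coordinates, good to about 4 mm: a listed point, or the origin of a listed thing).
The state is a dict: "time": time; "joints": joint angles; "qd": joint speeds; "tau": joint torques, N m; "eef_pos": TCP position; "tcp_rot": TCP orientation; "wrist_force": force on the tool from outside, world axes, zero at the start; "moment": the same for the moment, N m; "gripper_width": finger opening in m; "grip_force": force on a finger pad.
Only numpy, scipy, OpenCV 4.12 (cv2) and the standard library are available. Lean on these libraries where they do the work, as an engineer would, in place of code of your own. Each camera call takes 0.05 s, during which the arm holds its last target. There are 200 camera calls.

TASK

Fit the 24-bore aluminium block to the tube shaker. Draw it out of the store by its hook end, set it down gently on the bench clear of the store and let go, then take it again by its sides nearer the other end. With the front still raised, hook its tongue under the lip at the rear of the shaker's deck, bring the block down and press its front until the spring catch snaps over the ledge; leave it home, never drop it, and do not disturb the tube rack, tip box, jar or basket.

Things in the scene. Friction and masses are not known exactly. Their poses are not given: they have to be found in the camera images.
- block_center (a point): Centre of the loose aluminium block: a brick 104 mm long (its x), 62 wide (y), 42 high (z, up), 0.4 to 0.65 kg, with 24 small bores in its top (the top is flat to the touch). A tongue (hook end, +x) and a ledge (front end, -x) stick out at its bottom. It starts flat in the store, front end inside, the tongue and 42 to 46 mm of the brick sticking out of the mouth.
- tongue_tip (a point): On the block: middle of the lower edge of the tongue's tip, 70 mm from the block's centre along its +x and 21 mm below it. The tongue is 18 mm long, 50 wide, 5 thick, level with the underside. Axes: the block's.
- front_end (a point): On the block: middle of the lower edge of the front ledge's face, 60 mm from the block's centre along its -x and 21 mm below it. The ledge is 8 mm long, 50 wide, 8 thick, level with the underside. Axes: the block's.
- store_mouth (a point): Fixed grey sheet-metal store, 78 mm deep, 60 high, two bays. The point: middle of the floor of the block's bay at its open mouth; x points straight out of the mouth, y towards the other bay (a closed white box wholly inside it), z up. The floor is 3 mm thick on the bench (bench z = 0); the bay is 84 mm wide, 54 high inside, 75 deep. Walls 3 mm.
- seat (a point): Point on the deck (aluminium plate 172 x 104 mm, 95 mm above the bench) of the fixed tube shaker (white housing 250 x 200 mm, sloping display panel at its -x front). The underside of the block's middle comes here when home, its axes along these: x to the rear lip, y across, z up. Home: tongue_tip 68 to 71.5 mm along x, at deck height. A curb 6 mm high at x = -62 mm bars sliding in flat.
- lip_edge (a point): Middle of the lip's lower front edge, 59.5 mm along x from seat, 8.5 mm above the deck. The lip overhangs, 66 mm wide, 5 thick, and reaches 12 mm back to a stop at x = 71.5 mm. The tongue goes fully under it only when the block is pitched (tongue down) less than about 17 degrees; 11 degrees goes well. Axes as seat.
- guides (a point): Middle between two fixed upright sheet guides on the deck, at their front ends and deck height, 20 mm along x from seat. They run from there back to the lip, 66 mm apart, vertical to 16 mm and flaring outwards to 26 mm above the deck, 80 mm over all: they centre the hook end and leave no room there for fingers. Forward of them the deck beside the block is free. Axes as seat.
- catch (a joint): Steel spring catch, 25 mm wide, 21 mm high, mid front edge of the deck. 0: fully out, nose 6 mm past the curb over the ledge; grows in m pushed back to the panel, at most 0.010. A hooked block's ledge rests on its bevelled nose 10 to 13 mm up; a push of about 10 to 24 N down on the block's top near the front end (over the last bores) drives the ledge past and the catch snaps back to 0 over it.
- tube_rack: Bystander: blue rack with orange-capped tubes, 60 x 130 mm, 76 mm high; origin under its centre.
- tip_box: Bystander: grey box with clear lid, 85 x 122 mm, 66 mm high; origin under its centre.
- jar: Bystander: white jar, 64 mm across, 75 mm high; origin under its centre.
- basket: Bystander: pink basket 110 x 150 mm, with rods and bottles up to 136 mm high standing in it; origin under its centre.
Mind the look-alikes: they are no part of the job. Leave any red or yellow look-alike of the part that bears block_center alone.

How it is judged:
By the outcome, as a careful person would: the job done as asked, in the order asked, and still so for the second after the job is handed in, with the robot touching nothing.
It also fails if it takes over 59 s, if anything falls off the work surface, if the arm or the gripper's body presses on something with over 40 N, if the wrist force passes 120 N, or if a joint passes its speed limit or range.

## Working session

There is one attempt and no reset: what is moved stays moved. The work goes in short steps, Python scripts to look and compute and a tool call to move; the robot and the scene stay as the last step left them, time stands still between calls to the robot, and variables do not carry over. Pictures are saved under pics/ and viewed, at most 10 in all, crops included, and the job is handed in when it is done.

Besides the shell and the picture viewer there is one more tool, called after ">>>" by a JSON object that holds its "op" and its "data", one argument or row to a line. arm_command: Moves the arm, as the interface text tells. Its arguments: {"type":"object","properties":{"steps":{"type":"array"}},"required":["steps"]}

```bash
mkdir -p pics; ls
python3 - <<'E'
from bench import *
import cv2,numpy as np
ims=[]
for c in ("side","top"):
    f=grab_frame(c); cv2.imwrite(f"pics/{c}0.png",f["img"])
    np.savez(f"{c}0.npz",**f)
    print(c,np.round(f["T"],3).tolist())
    for n in ("block_center","tongue_tip","front_end","store_mouth","seat","lip_edge","guides","catch","tube_rack","tip_box","jar","basket"):
        print(n,[(np.round(d["point"],3).tolist(),round(d["p"],2)) for d in pinpoint(c,n)[:3]])
s=read_state();print(s)
E
```

```text
pics
side [[-0.878, -0.223, 0.424, -0.273], [-0.479, 0.431, -0.765, 1.59], [-0.012, -0.875, -0.485, 1.026], [0.0, 0.0, 0.0, 1.0]]
block_center [([0.428, 0.663, 0.019], 0.92), ([0.316, 0.267, 0.019], 0.74), ([0.372, 0.467, 0.018], 0.65)]
tongue_tip [([0.306, 0.494, 0.001], 0.81), ([0.364, -0.032, 0.0], 0.67), ([0.478, 0.22, 0.003], 0.66)]
front_end [([0.369, 0.692, -0.002], 0.97), ([0.43, 0.451, 0.001], 0.96), ([0.364, 0.098, -0.0], 0.95)]
store_mouth []
seat [([0.585, -0.181, 0.098], 0.85)]
lip_edge [([0.647, -0.196, 0.104], 0.66)]
guides [([0.604, -0.189, 0.097], 0.96), ([0.336, -0.384, -0.001], 0.67)]Traceback (most recent call last):
  File "<stdin>", line 9, in <module>
ValueError: it knows: basket, block_center, front_end, guides, jar, lip_edge, seat, store_mouth, tip_box, tongue_tip, tube_rack
```

Run:
```python
from bench import *
import cv2,numpy as np
for c in ("top","side"):
    f=grab_frame(c); cv2.imwrite(f"pics/{c}1.png",cv2.resize(f["img"],(768,576)))
    np.savez(f"{c}0.npz",**f)
    print(c,np.round(f["T"],3).tolist())
    for n in ("block_center","tongue_tip","front_end","store_mouth","seat","lip_edge","guides","tube_rack","tip_box","jar","basket"):
        if c=="side" and n not in("store_mouth","tube_rack","tip_box","jar","basket"): continue
        print(n,[(np.round(d["point"],3).tolist(),round(d["p"],2)) for d in pinpoint(c,n)[:5]])
s=read_state();print(s)
```

```text
top [[-0.013, -0.995, 0.101, 0.414], [-1.0, 0.014, 0.005, 0.138], [-0.007, -0.101, -0.995, 1.325], [0.0, 0.0, 0.0, 1.0]]
block_center [([0.42, 0.667, 0.022], 0.79), ([0.312, 0.27, 0.018], 0.67), ([0.362, 0.033, 0.017], 0.67), ([0.371, 0.47, 0.02], 0.62), ([0.494, 0.288, 0.025], 0.52)]
tongue_tip [([0.368, -0.032, -0.0], 0.93), ([0.354, 0.21, 0.001], 0.87), ([0.308, 0.494, 0.001], 0.76), ([0.483, 0.22, 0.001], 0.72), ([0.49, 0.635, -0.0], 0.58)]
front_end [([0.358, 0.096, 0.002], 0.94), ([0.372, 0.691, 0.005], 0.87), ([0.278, 0.321, -0.0], 0.72), ([0.429, 0.446, 0.001], 0.65)]
store_mouth [([0.492, 0.282, 0.002], 0.67)]
seat [([0.585, -0.183, 0.093], 0.73)]
lip_edge [([0.645, -0.195, 0.106], 0.66)]
guides [([0.607, -0.192, 0.092], 0.85)]
tube_rack [([0.747, 0.052, 0.001], 0.62)]
tip_box [([0.339, -0.387, -0.003], 0.58)]
jar [([0.731, 0.28, 0.004], 0.65)]
basket [([0.6, 0.527, 0.0], 0.6)]
side [[-0.878, -0.223, 0.424, -0.273], [-0.479, 0.431, -0.765, 1.59], [-0.012, -0.875, -0.485, 1.026], [0.0, 0.0, 0.0, 1.0]]
store_mouth [([0.494, 0.28, 0.004], 0.68), ([0.478, 0.22, 0.004], 0.23)]
tu
[... 201 characters left out ...]
, 0.001], 0.7)]
{'time': 1.3, 'joints': array([-1.23601670e+00,  3.19632839e-01,  1.56449533e+00, -3.65855530e-06,
        1.25740100e+00, -1.99910443e-02]), 'qd': array([ 0.00249016,  0.00025003, -0.00012091,  0.00263444,  0.00068421,
        0.00172057]), 'tau': array([ 2.97972118e-03, -4.12350476e+01, -2.32229072e+01,  7.32286158e-02,
        3.77934251e-02, -7.51075873e-06]), 'eef_pos': array([ 0.1997519 , -0.53920996,  0.21395888]), 'tcp_rot': array([9.84308331e-01, 1.76457100e-01, 3.25665074e-06, 3.16219557e-05]), 'wrist_force': array([ 0.52279354, -0.52820144,  0.15865888]), 'moment': array([0.03250353, 0.04197194, 0.00843188]), 'grip_force': 0.0, 'gripper_width': 0.09138324567509098}
```

View pics/top1.png

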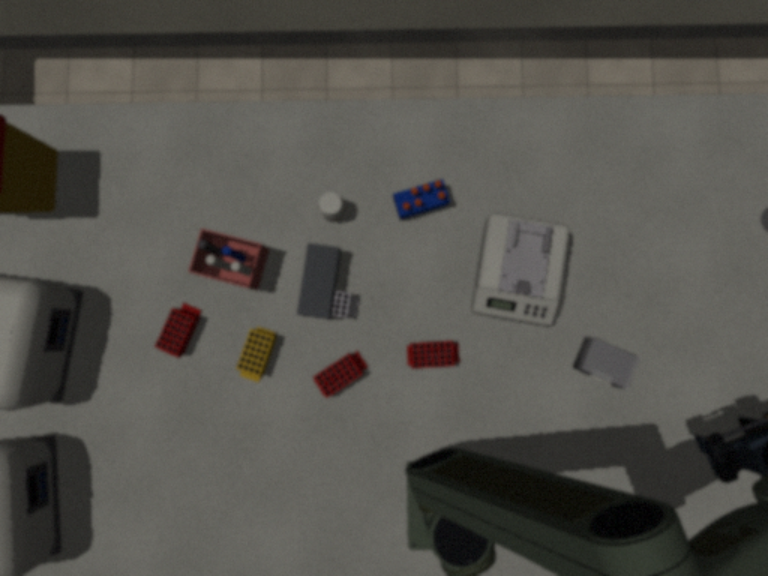

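View pics/side1.png

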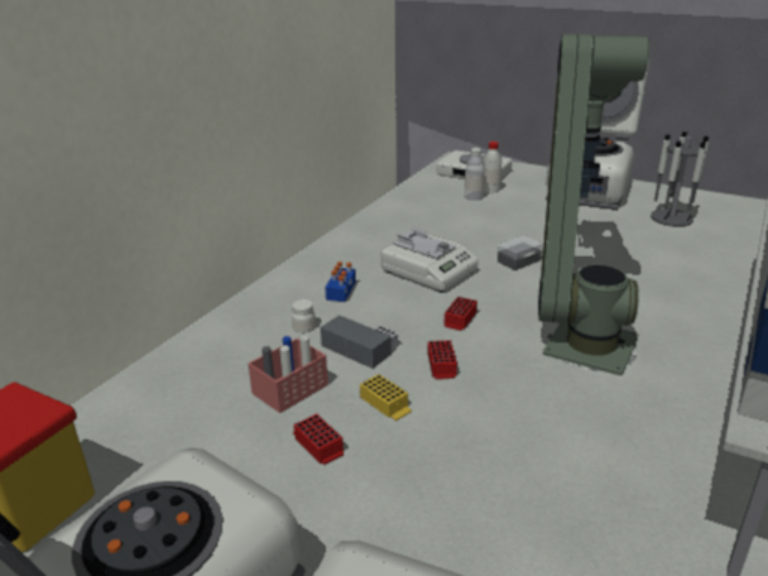

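Candidates (top view pixels): red look-alikes at (178,330), (340,373) and (433,354), yellow at (257,353), and bare aluminium at (342,305), half inside the grey store. I choose the aluminium one, sticking out of the mouth towards -y. Next I fly above it for a close check.

```bash
cat > h.py <<'E'
from bench import *
import numpy as np, cv2
from scipy.spatial.transform import Rotation as Ro
def tool(yaw,pitch=0):   # deg; tool x at yaw, pointing down; +pitch raises tool x (tongue down when tool x = -block x)
    return Ro.from_euler('z',yaw,degrees=True)*Ro.from_euler('x',180,degrees=True)*Ro.from_euler('y',pitch,degrees=True)
def rel(p,R):
    s=read_state(); Rc=Ro.from_quat(s["tcp_rot"])
    d=Rc.inv().apply(np.array(p)-s["eef_pos"]); r=(Rc.inv()*R).as_rotvec()
    print("t%.2f"%s["time"],"row",np.round(d,4).tolist(),np.round(r,4).tolist())
def pp(c,*names):
    for n in names: print(c,n,[(np.round(d["point"],4).tolist(),round(d["p"],2)) for d in pinpoint(c,n)[:4]])
E
python3 - <<'E'
from h import *
rel([.47,.2,.26],tool(78))
E
```

```text
t1.30 row [0.5102, -0.5993, -0.0461] [0.0001, 0.0, -1.0066]
```

>>> {"op": "arm_command", "data": {
  "steps": [0.51,-0.6,-0.046,0,0,-1.007,1,0.51,-0.6,-0.046,0,0,-1.007,1,0.51,-0.6,-0.046,0,0,-1.007,1,0.51,-0.6,-0.046,0,0,-1.007,1,0.51,-0.6,-0.046,0,0,-1.007,1,0.51,-0.6,-0.046,0,0,-1.007,1,0.51,-0.6,-0.046,0,0,-1.007,1,0.51,-0.6,-0.046,0,0,-1.007,1,0.51,-0.6,-0.046,0,0,-1.007,1,0.51,-0.6,-0.046,0,0,-1.007,1]
}}

```text
time: 2.55
eef_pos: [0.414, 0.049, 0.2509]
tcp_rot: [0.777, 0.63, 0.0, 0.001]
wrist_force: [0.5, -1.1, 0.3]
gripper_width: 0.0909
grip_force: 0.0
```

Run:
```python
from h import *
rel([.47,.2,.26],tool(78))
```

```text
t2.55 row [0.1593, 0.0236, -0.0091] [0.0015, 0.0, 0.0009]
```

>>> {"op": "arm_command", "data": {
  "steps": [0.16,0.024,-0.009,0,0,0,1,0.16,0.024,-0.009,0,0,0,1,0.16,0.024,-0.009,0,0,0,1,0.16,0.024,-0.009,0,0,0,1,0.16,0.024,-0.009,0,0,0,1]
}}

```text
time: 3.18
eef_pos: [0.4697, 0.198, 0.2592]
tcp_rot: [0.777, 0.63, -0.001, 0.0]
wrist_force: [-0.3, -0.3, -0.2]
gripper_width: 0.0911
grip_force: 0.0
```

Run:
```python
from h import *
f=grab_frame("wrist"); np.savez("w0.npz",**f); cv2.imwrite("pics/w0.png",cv2.resize(f["img"],(768,576)))
pp("wrist","block_center","tongue_tip","store_mouth"); print(np.round(f["T"],3).tolist(),f["mtx"].tolist())
f=grab_frame("top"); np.savez("t1.npz",**f); pp("top","block_center","tongue_tip","store_mouth")
f=grab_frame("side"); np.savez("s1.npz",**f); pp("side","block_center","tongue_tip","store_mouth")
s=read_state();print(s["eef_pos"],s["tcp_rot"])
```

```text
wrist block_center [([0.3168, 0.2688, 0.0207], 0.92), ([0.4965, 0.287, 0.025], 0.84), ([0.363, 0.0434, 0.0182], 0.59)]
wrist tongue_tip [([0.3671, -0.0306, 0.0027], 0.91), ([0.3494, 0.2117, -0.0003], 0.81), ([0.3066, 0.4889, -0.0004], 0.6), ([0.4814, 0.2194, 0.0036], 0.59)]
wrist store_mouth []
[[0.978, -0.2, -0.057, 0.486], [-0.208, -0.942, -0.263, 0.272], [-0.001, 0.269, -0.963, 0.43], [0.0, 0.0, 0.0, 1.0]] [[297.3186396354542, 0.0, 255.93891950792735], [0.0, 297.3186396354542, 185.09760837314332], [0.0, 0.0, 1.0]]
top block_center [([0.4237, 0.6663, 0.0242], 0.94), ([0.3693, 0.4719, 0.0195], 0.89), ([0.3607, 0.0385, 0.0146], 0.74), ([0.3134, 0.2694, 0.0164], 0.6)]
top tongue_tip [([0.307, 0.4939, -0.0018], 0.77), ([0.488, 0.6327, 0.0002], 0.77), ([0.3652, -0.031, -0.0034], 0.74), ([0.5838, -0.1832, 0.0963], 0.71)]
top store_mouth []
side block_center [([0.3643, 0.0393, 0.0199], 0.88), ([0.3177, 0.2626, 0.0216], 0.77), ([0.372, 0.4664, 0.0189], 0.69), ([0.4283, 0.6668, 0.0226], 0.69)]
side tongue_tip [([0.4911, 0.6354, -0.0003], 0.92), ([0.3022, 0.4958, -0.0044], 0.89), ([0.3639, -0.0324, -0.0013], 0.8), ([0.478, 0.221, 0.0072], 0.43)]
side store_mouth [([0.4926, 0.2773, 0.0038], 0.77)]
[0.47020228 0.19841519 0.25940821] [7.77062737e-01 6.29423149e-01 2.75976880e-05 4.64662310e-05]
```

View pics/w0.png

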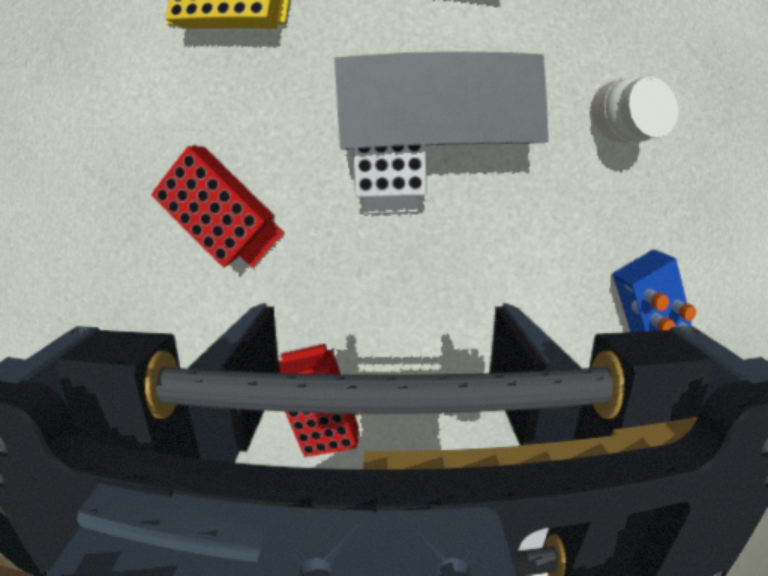

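The wrist view shows the aluminium block (390,172) with its tongue (392,205), sticking out of the grey store (440,100). The red and yellow ones lie clear of it. Next I measure its top from depth.

```bash
cat >> h.py <<'E'
def cloud(f,fish=True):
    h,w=f["depth"].shape; u,v=np.meshgrid(np.arange(w),np.arange(h)); K=f["mtx"]
    a=(u-K[0,2])/K[0,0]; b=(v-K[1,2])/K[1,1]
    if fish:
        r=np.hypot(a,b)+1e-9; k=np.tan(np.clip(r,0,1.5))/r; a,b=a*k,b*k
    d=f["depth"]; P=np.stack([a*d,b*d,d],-1)@f["T"][:3,:3].T+f["T"][:3,3]; P[d==0]=np.nan
    return P
def rect(P,m):
    (c,s,a)=cv2.minAreaRect(P[m][:,:2].astype(np.float32)*1000); return np.round(c,1),np.round(s,1),round(a,1),int(m.sum())
def clean(m): 
    m=cv2.morphologyEx(m.astype(np.uint8),cv2.MORPH_OPEN,np.ones((2,2),np.uint8)); return m>0
E
python3 - <<'E'
from h import *
for n,fi in (("w0",1),("t1",0)):
    f=np.load(n+".npz"); P=cloud(f,fi); x,y,z=P[...,0],P[...,1],P[...,2]
    reg=(abs(x-.485)<.06)&(y>.2)&(y<.30)
    m=clean(reg&(z>.037)&(z<.052)&(y<.285)); print(n,"top",rect(P,m),np.nanmedian(z[m]))
    t=clean(reg&(z>.004)&(z<.013)&(f["img"].max(-1)>60)); print("low",rect(P,t),np.nanmedian(z[t]))
    s=clean((abs(x-.55)<.13)&(abs(y-.3)<.12)&(z>.055)&(z<.07)); print("store",rect(P,s),np.nanmedian(z[s]), cv2.boxPoints(cv2.minAreaRect(P[s][:,:2].astype(np.float32)*1000)).round(1).tolist())
    b=cv2.boxPoints(cv2.minAreaRect(P[m][:,:2].astype(np.float32)*1000)); print(b.round(1).tolist())
E
```

```text
w0 top (array([489.5, 257.1]), array([47.9, 67.3]), 79.4, 1600) 0.04491505861047018
low (array([483.6, 226.8]), array([14.9, 49.7]), 74.8, 367) 0.007529933932771737
store (array([555.4, 317.1]), array([ 89.7, 206.3]), 81.2, 8442) 0.05977913912024985 [[446.5, 288.6000061035156], [650.4000244140625, 256.8999938964844], [664.2000122070312, 345.6000061035156], [460.29998779296875, 377.29998779296875]]
[[452.0, 239.6999969482422], [518.2000122070312, 227.3000030517578], [527.0, 274.3999938964844], [460.79998779296875, 286.79998779296875]]
t1 top (array([0., 0.]), array([0., 0.]), 0.0, 0) nan
low (array([0., 0.]), array([0., 0.]), 0.0, 0) nan
store (array([533.1, 279.2]), array([145.5, 175.1]), 77.4, 453) 0.06052146264642744 [[431.79998779296875, 227.39999389648438], [602.5999755859375, 189.10000610351562], [634.5, 331.0], [463.6000061035156, 369.29998779296875]]
[[0.0, 0.0], [0.0, 0.0], [0.0, 0.0], [0.0, 0.0]]
  return np.nanmean(a, axis, out=out, keepdims=keepdims)
```

Run:
```python
from h import *
rel([.4892,.2550,.010],tool(79.6))
```

```text
t3.77 row [0.0593, 0.0068, 0.2494] [0.0001, 0.0, -0.0277]
```

>>> {"op": "arm_command", "data": {
  "steps": [0.059,0.007,0.05,0,0,-0.028,1,0.059,0.007,0.1,0,0,-0.028,1,0.059,0.007,0.15,0,0,-0.028,1,0.059,0.007,0.2,0,0,-0.028,1,0.059,0.007,0.235,0,0,-0.028,1,0.059,0.007,0.25,0,0,-0.028,1,0.059,0.007,0.25,0,0,-0.028,1]
}}

```text
time: 4.65
eef_pos: [0.4892, 0.2547, 0.009]
tcp_rot: [0.768, 0.64, -0.001, -0.0]
wrist_force: [-0.4, 0.7, -0.1]
gripper_width: 0.0908
grip_force: 0.0
```

Run:
```python
from h import *
f=grab_frame("wrist"); cv2.imwrite("pics/w1.png",f["img"])
s=read_state();print(s["time"],s["eef_pos"],s["wrist_force"])
```

```text
4.7 [0.49002847 0.25513172 0.01005709] [-0.00947342 -0.34022771  0.65092241]
```

View pics/w1.png

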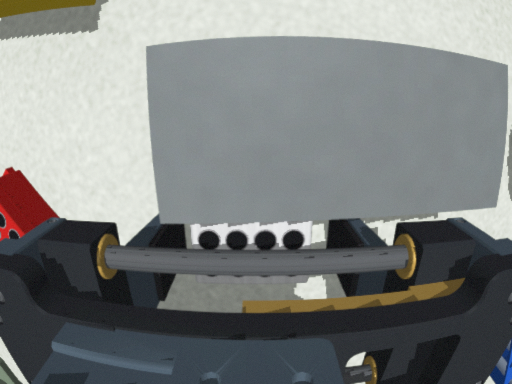

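The fingers straddle the block in front of the mouth; bores show at about (250,238). Closing now.

>>> {"op": "arm_command", "data": {
  "steps": [0,0,0,0,0,0,-1,0,0,0,0,0,0,-1,0,0,0,0,0,0,-1,0,0,0,0,0,0,-1,0,0,0,0,0,0,-1,0,0,0,0,0,0,-1]
}}

```text
time: 5.45
eef_pos: [0.4884, 0.2546, 0.0099]
tcp_rot: [0.768, 0.64, -0.001, -0.0]
wrist_force: [-3.4, -0.5, 6.3]
gripper_width: 0.0623
grip_force: 29.7
```

>>> {"op": "arm_command", "data": {
  "steps": [-0.005,0,-0.002,0,0,0,-1,-0.02,0,-0.002,0,0,0,-1,-0.04,0,-0.002,0,0,0,-1,-0.06,0,-0.002,0,0,0,-1,-0.08,0,-0.002,0,0,0,-1,-0.1,0.005,-0.002,0,0,0,-1,-0.12,0.015,-0.002,0,0,0,-1,-0.13,0.02,-0.002,0,0,0,-1,-0.13,0.02,-0.001,0,0,0,-1]
}}

```text
time: 6.58
eef_pos: [0.4858, 0.1225, 0.0105]
tcp_rot: [0.769, 0.64, 0.0, 0.0]
wrist_force: [0.7, 0.0, -4.5]
gripper_width: 0.0625
grip_force: 29.6
```

Run:
```python
from h import *
f=grab_frame("wrist"); np.savez("w2.npz",**f); cv2.imwrite("pics/w2.png",f["img"])
s=read_state();print(s["time"],s["eef_pos"],s["wrist_force"],s["moment"])
P=cloud(f); x,y,z=np.moveaxis(P,-1,0)
m=(abs(x-.5)<.06)&(y>.13)&(y<.24)&(z>.03)&(z<.07)
print(rect(P,clean(m)))
A=np.c_[P[m][:,:2],np.ones(m.sum())]; print(np.linalg.lstsq(A,z[m],rcond=None)[0], np.nanmedian(z[m]))
```

```text
6.625 [0.48551808 0.12304639 0.01027529] [-0.2426345  -0.36472506 -5.53881307] [-0.18536266 -0.07554959 -0.04353146]
(array([nan, nan]), array([0., 0.]), 0.0, 22193)
[-0.00441032 -0.03608731  0.05429227] 0.04547166264839492
```

View pics/w2.png

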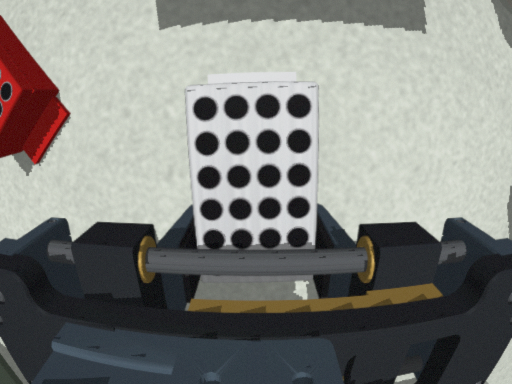

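The block is clear of the store and still held, sagging about 2° (bores at (200-310, 90-245), front ledge at (253,77)). I lower it about 3 mm and let go.

>>> {"op": "arm_command", "data": {
  "steps": [0,0,0.001,0,0,0,-1,0,0,0.002,0,0,0,-1,0,0,0.003,0,0,0,-1,0,0,0.0035,0,0,0,-1,0,0,0.0035,0,0,0,-1]
}}

```text
time: 7.25
eef_pos: [0.4855, 0.1236, 0.007]
tcp_rot: [0.768, 0.64, 0.0, -0.0]
wrist_force: [-0.8, 1.0, -2.6]
gripper_width: 0.0625
grip_force: 29.6
```

>>> {"op": "arm_command", "data": {
  "steps": [0,0,0.0007,0,0,0,-1,0,0,0.0014,0,0,0,-1,0,0,0.0014,0,0,0,-1]
}}

```text
time: 7.62
eef_pos: [0.4855, 0.1236, 0.007]
tcp_rot: [0.768, 0.64, 0.0, -0.0]
wrist_force: [-4.4, 1.3, 10.2]
gripper_width: 0.0624
grip_force: 29.7
```

>>> {"op": "arm_command", "data": {
  "steps": [0,0,0,0,0,0,1,0,0,0,0,0,0,1,0,0,0,0,0,0,1,0,0,0,0,0,0,1,0,0,-0.02,0,0,0,1,0,0,-0.06,0,0,0,1,-0.01,0,-0.12,0,0,0,1,-0.02,0,-0.16,0,0,0,1,-0.02,0,-0.16,0,0,0,1]
}}

```text
time: 8.75
eef_pos: [0.484, 0.1036, 0.1687]
tcp_rot: [0.768, 0.64, 0.003, 0.002]
wrist_force: [1.0, 0.1, 0.5]
gripper_width: 0.0911
grip_force: 0.0
```

Run:
```python
from h import *
f=grab_frame("wrist"); np.savez("w3.npz",**f); cv2.imwrite("pics/w3.png",f["img"])
P=cloud(f); x,y,z=np.moveaxis(P,-1,0)
m=clean((abs(x-.5)<.07)&(y>.09)&(y<.24)&(z>.036)&(z<.05)); m&=np.isfinite(z)
print(rect(P,m),np.median(z[m]),cv2.boxPoints(cv2.minAreaRect(P[m][:,:2].astype(np.float32)*1000)).round(1).tolist())
pp("wrist","block_center","front_end","tongue_tip"); s=read_state();print(s["time"],s["eef_pos"])
```

```text
(array([491.8, 152.6]), array([118.1,  67.3]), 80.4, 6164) 0.0420181021375316 [[448.79998779296875, 100.0], [515.2000122070312, 88.80000305175781], [534.9000244140625, 205.1999969482422], [468.5, 216.39999389648438]]
wrist block_center [([0.4929, 0.1503, 0.0187], 0.82), ([0.315, 0.2705, 0.0199], 0.56)]
wrist front_end [([0.4977, 0.2152, -0.0007], 0.7), ([0.287, 0.3213, -0.0005], 0.7), ([0.3596, 0.0955, 0.002], 0.64)]
wrist tongue_tip [([0.3533, 0.2083, -0.001], 0.97), ([0.3675, -0.0337, -0.0005], 0.67), ([0.4834, 0.0862, -0.0005], 0.6)]
8.95 [0.48096366 0.10356546 0.16399832]
```

View pics/w3.png

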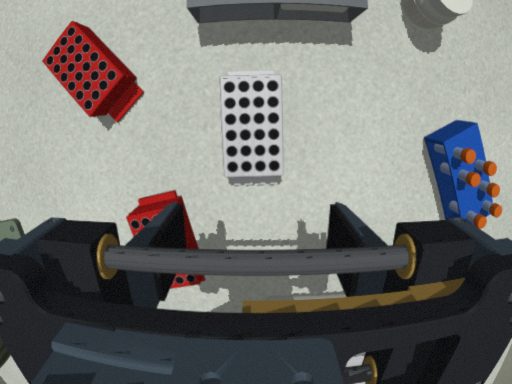

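Run:
```python
from h import *
rel([.4972,.1825,.006],tool(79.6))
```

```text
t8.95 row [0.0808, 0.0022, 0.1579] [-0.0029, 0.0012, 0.0007]
```

>>> {"op": "arm_command", "data": {
  "steps": [0.04,0.001,0.02,0,0,0,1,0.081,0.002,0.05,0,0,0,1,0.081,0.002,0.095,0,0,0,1,0.081,0.002,0.13,0,0,0,1,0.081,0.002,0.15,0,0,0,1,0.081,0.002,0.158,0,0,0,1,0.081,0.002,0.158,0,0,0,1]
}}

```text
time: 9.82
eef_pos: [0.498, 0.1828, 0.0066]
tcp_rot: [0.768, 0.64, -0.001, -0.0]
wrist_force: [0.7, 1.1, 0.7]
gripper_width: 0.0914
grip_force: 0.0
```

>>> {"op": "arm_command", "data": {
  "steps": [0,0,0,0,0,0,-1,0,0,0,0,0,0,-1,0,0,0,0,0,0,-1,0,0,0,0,0,0,-1,0,0,0,0,0,0,-1,0,0,0,0,0,0,-1]
}}

```text
time: 10.58
eef_pos: [0.4978, 0.1831, 0.0079]
tcp_rot: [0.768, 0.64, -0.0, -0.0]
wrist_force: [-4.3, 2.8, 5.4]
gripper_width: 0.0618
grip_force: 30.0
```

>>> {"op": "arm_command", "data": {
  "steps": [0,0,-0.005,0,0,0,-1,0,0,-0.015,0,0,0,-1,0,0,-0.04,0,0,0,-1,0,0,-0.07,0,0,0,-1,0,0,-0.11,0,0,0,-1,0,0,-0.15,0,0,0,-1,0,0,-0.19,0,0,0,-1,0,0,-0.23,0,0,0,-1,0,0,-0.25,0,0,0,-1,0,0,-0.25,0,0,0,-1]
}}

```text
time: 11.82
eef_pos: [0.4993, 0.183, 0.2591]
tcp_rot: [0.768, 0.64, 0.002, 0.001]
wrist_force: [-0.4, -0.6, -6.4]
gripper_width: 0.0621
grip_force: 30.0
```

Run:
```python
from h import *
f=grab_frame("wrist"); np.savez("w4.npz",**f)
s=read_state(); R=Ro.from_quat(s["tcp_rot"]); P=cloud(f)
Q=(P-s["eef_pos"])@R.as_matrix()
m=(abs(Q[...,1])<.03)&(Q[...,2]>-.06)&(Q[...,2]<.03)&(Q[...,0]>-.0)&(Q[...,0]<.06)
q=Q[m]; print(s["time"],s["eef_pos"],s["wrist_force"],m.sum())
h,a,b=np.histogram2d(q[:,0],q[:,2],bins=[np.arange(0,.06,.004),np.arange(-.06,.03,.004)])
print(np.round(b,3).tolist()); print(np.c_[np.round(a[:-1],3)*1000,h].astype(int))
rel([.76,-.22,.30],tool(167.3))
```

```text
11.875 [0.49837492 0.18274123 0.25748014] [-0.04491971 -0.75986644 -4.58863953] 7958
[-0.06, -0.056, -0.052, -0.048, -0.044, -0.04, -0.036, -0.032, -0.028, -0.024, -0.02, -0.016, -0.012, -0.008, -0.004, 0.0, 0.004, 0.008, 0.012, 0.016, 0.02, 0.024, 0.028]
[[  0   1   0   0   0   0   0  40   0   0   0   0   0   0   0   0   0   0
    0   0   0   0   0]
 [  4   0   0   0   0   0 121 638   0   0   0   0   0   0   0   0   0   0
    0   0   0   0   0]
 [  8   0   0   1   0   4 331 459   0   0   0   0   0   0   0   0   0   0
    0   0   0   0   0]
 [ 12   0   6   4   1   2 383 471   0   0   0   0   0   0   0   0   0   0
    0   0   0   0   0]
 [ 16   1   2   0   1   0 334 579   0   0   0   0   0   0   0   0   0   0
    0   0   0   0   0]
 [ 20   0   0   0   0   0 120 789   0   0   0   0   0   0   0   0   0   0
    0   0   0   0   0]
 [ 24   0   0   0   0   0  13 513 290 321 205 241 219 207 199 532  27   1
    0   0   0   0   0]
 [ 28   0   0   0   0   0   0   0   0   0   0   0   0   0   0 535   3   0
    0   0   0   0   0]
 [ 32   0   0   0   0   0   0   0   0   0   0   0   0   0   0 182 131  51
    0   0   0   0   0]
 [ 36   0   0   0   0   0   0   0   0   0   0   0   0   0   0   0   0   0
    0   0   0   0   0]
 [ 40   0   0   0   0   0   0   0   0   0   0   0   0   0   0   0   0   0
    0   0   0   0   0]
 [ 44   0   0   0   0   0   0   0   0   0   0   0   0   0   0   0   0   0
    0   0   0   0   0]
 [ 48   0   0   0   0   0   0   0   0   0   0   0   0   0   0   0   0   0
    0   0   0   0   0]
 [ 52   0   0   0   0   0   0   0   0   0   0   0   0   0   0   0   0   0
    0   0   0   0   0]]
t11.88 row [-0.349, 0.3299, -0.0423] [0.0005, 0.0004, -1.5303]
```

>>> {"op": "arm_command", "data": {
  "steps": [-0.03,0.03,-0.01,0,0,-0.12,-1,-0.07,0.065,-0.02,0,0,-0.28,-1,-0.11,0.105,-0.03,0,0,-0.45,-1,-0.15,0.14,-0.042,0,0,-0.62,-1,-0.19,0.18,-0.042,0,0,-0.79,-1,-0.23,0.215,-0.042,0,0,-0.96,-1,-0.27,0.25,-0.042,0,0,-1.13,-1,-0.3,0.285,-0.042,0,0,-1.3,-1,-0.33,0.31,-0.042,0,0,-1.44,-1,-0.345,0.325,-0.042,0,0,-1.53,-1]
}}

```text
time: 13.12
eef_pos: [0.756, -0.2174, 0.2951]
tcp_rot: [0.11, 0.994, 0.0, -0.003]
wrist_force: [0.2, 0.4, -5.2]
gripper_width: 0.0619
grip_force: 30.0
```

Run:
```python
from h import *
f=np.load("w4.npz"); P=cloud(f); Q=(P-np.array([.4984,.1829,.2575]))@tool(79.6).as_matrix()
m=(abs(Q[...,1])<.025)&(Q[...,2]>-.03)&(Q[...,2]<-.008)&(Q[...,0]>.01)&(Q[...,0]<.06); print("face x",np.median(Q[m][:,0]),np.polyfit(Q[m][:,2],Q[m][:,0],1))
m=(abs(Q[...,1])<.025)&(Q[...,2]>-.045)&(Q[...,2]<-.025)&(Q[...,0]>.0)&(Q[...,0]<.022); print("top",np.median(Q[m][:,2]),np.polyfit(Q[m][:,0],Q[m][:,2],1))
g=grab_frame("wrist"); np.savez("w5.npz",**g); s=read_state(); print(s["time"],s["eef_pos"],s["tcp_rot"],s["wrist_force"])
cv2.imwrite("pics/w5.png",g["img"]); pp("wrist","seat","lip_edge","guides")
```

```text
face x 0.024833442017278762 [-0.01240443  0.02461626]
top -0.035707724266094705 [-0.00199855 -0.0356842 ]
13.175 [ 0.75716546 -0.21948468  0.29433105] [ 1.09875070e-01  9.93942340e-01 -8.70934644e-04 -2.30975039e-03] [ 1.5287834  -2.08138343 -5.90340372]
wrist seat [([0.59, -0.1816, 0.0939], 0.6), ([0.6497, -0.1959, 0.1021], 0.37)]
wrist lip_edge [([0.6464, -0.1979, 0.1026], 0.65)]
wrist guides [([0.6114, -0.1918, 0.0958], 0.69), ([0.7225, -0.2097, 0.2899], 0.5), ([0.5865, -0.1814, 0.0925], 0.29)]
```

View pics/w5.png

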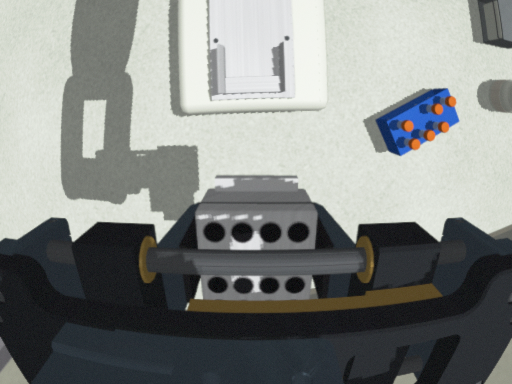

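The view shows the deck's guides at about (220,70) and (292,70), the lip at (250,92), and the held block's front at (256,195). Next I fit the lip and guides from depth.

Run:
```python
from h import *
f=np.load("w5.npz"); P=cloud(f); img=f["img"]
x,y,z=np.moveaxis(P,-1,0)
reg=(x>.5)&(x<.72)&(y>-.29)&(y<-.08)
yaw=np.deg2rad(-12.6); ex=np.array([np.cos(yaw),np.sin(yaw)]); ey=np.array([-ex[1],ex[0]])
s0=np.array([.587,-.182]); U=(P[...,:2]-s0)@ex*1000; V=(P[...,:2]-s0)@ey*1000
print("z hist"); h,b=np.histogram(z[reg],bins=np.arange(.06,.13,.003)); print([(round(float(a),3),int(n)) for a,n in zip(b,h) if n])
g=reg&(z>.112)&(z<.126); 
for n,m in (("guideL",g&(V>0)),("guideR",g&(V<0))):
    if m.sum(): print(n,m.sum(),np.percentile(U[m],[2,50,98]).round(1),np.percentile(V[m],[2,50,98]).round(1),np.polyfit(U[m],V[m],1).round(3))
l=reg&(z>.1055)&(z<.112)&(abs(V)<28)&(U>45); print("lip",l.sum(),np.percentile(U[l],[1,5,50,95,99]).round(1),np.median(z[l]))
for v in range(-25,26,10):
    m=l&(abs(V-v)<5); print(v,np.percentile(U[m],[3,97]).round(1) if m.sum() else None, m.sum())
d=reg&(z>.09)&(z<.0995)&(abs(V)<30)&(U<40); print("deck z",np.median(z[d]),np.polyfit(U[d],z[d],1))
for u in range(-30,60,10):
    m=reg&(abs(U-u)<5)&(z>.1)&(z<.126); print(u,[ (np.percentile(V[m&q],[3,97]).round(1).tolist()) for q in (V>0,V<0) if (m&q).sum()>3])
# deck plate bounds (rows at U)
dd=reg&(z>.0925)&(z<.098)&(img.max(-1)<250)
print("deckV",np.percentile(V[dd],[1,99]).round(1),"deckU",np.percentile(U[dd],[1,99]).round(1))
```

```text
z hist
[(0.066, 25), (0.069, 175), (0.072, 187), (0.075, 215), (0.078, 1354), (0.081, 5815), (0.084, 399), (0.09, 95), (0.093, 5987), (0.096, 466), (0.099, 17), (0.102, 13), (0.105, 376), (0.108, 584), (0.111, 101), (0.114, 139), (0.117, 175), (0.12, 234)]
guideL 306 [21.9 51.4 78.6] [31.7 34.7 38.2] [2.6000e-02 3.3409e+01]
guideR 308 [23.7 51.9 80. ] [-42.3 -38.6 -35. ] [ 2.6000e-02 -3.9857e+01]
lip 760 [61.5 62.5 71.2 79.8 80.9] 0.10826574548687684
-25 [62.7 80.8] 99
-15 [62.7 80.9] 143
-5 [61.5 80.9] 133
5 [61.6 79.8] 142
15 [61.6 79.8] 128
25 [61.5 79.7] 115
deck z 0.09481631150793907 [-5.71184224e-07  9.48147619e-02]
-30 []
-20 []
-10 []
0 []
10 []
20 [[30.5, 37.1], [-42.3, -35.8]]
30 [[30.9, 37.1], [-41.4, -35.2]]
40 [[31.1, 37.0], [-42.3, -34.7]]
50 [[31.1, 38.1], [-41.0, -35.0]]
deckV [-53.6  48.5] deckU [-40.7  86.5]
```

```bash
cat >> h.py <<'E'
SEAT=np.array([.5888,-.1857,.0948]); SY=-11.15; BX,BZ=97.2,6.3
SR=Ro.from_euler('z',SY,degrees=True)
def hook(tx,tz,pitch,ty=0):
    p=np.deg2rad(pitch); bx=np.array([np.cos(p),0,-np.sin(p)]); bz=np.array([np.sin(p),0,np.cos(p)])
    t=np.array([tx,ty,tz])-BX*bx+BZ*bz
    P=SEAT+SR.apply(t/1000); print("tcp",P.round(4)); rel(P,tool(180+SY,pitch))
def blk(f,s):
    P=cloud(f); Q=(P-s["eef_pos"])@Ro.from_quat(s["tcp_rot"]).as_matrix()
    m=(abs(Q[...,1])<.025)&(Q[...,2]>-.03)&(Q[...,2]<-.008)&(Q[...,0]>.01)&(Q[...,0]<.06); print("face",np.median(Q[m][:,0]),np.polyfit(Q[m][:,2],Q[m][:,0],1))
    m=(abs(Q[...,1])<.025)&(Q[...,2]>-.045)&(Q[...,2]<-.025)&(Q[...,0]>.0)&(Q[...,0]<.022); print("top",np.median(Q[m][:,2]),np.polyfit(Q[m][:,0],Q[m][:,2],1))
E
python3 - <<'E'
from h import *
blk(np.load("w5.npz"),read_state())
hook(48,40,12)
E
```

```text
face 0.023182000036963413 [-0.00948914  0.02301454]
top -0.032521982116600366 [ 0.00529977 -0.03259422]
tcp [ 0.5439 -0.1768  0.1612]
t13.32 row [0.214, -0.01, 0.1365] [0.0037, 0.2043, -0.0284]
```

>>> {"op": "arm_command", "data": {
  "steps": [0.03,0,0.01,0,0.03,-0.01,-1,0.07,-0.003,0.035,0.001,0.06,-0.02,-1,0.11,-0.005,0.065,0.002,0.1,-0.028,-1,0.15,-0.008,0.095,0.003,0.14,-0.028,-1,0.185,-0.01,0.12,0.004,0.18,-0.028,-1,0.205,-0.01,0.132,0.004,0.204,-0.028,-1,0.214,-0.01,0.136,0.004,0.204,-0.028,-1,0.214,-0.01,0.136,0.004,0.204,-0.028,-1,0.214,-0.01,0.136,0.004,0.204,-0.028,-1]
}}

```text
time: 14.45
eef_pos: [0.5463, -0.1777, 0.1644]
tcp_rot: [0.096, 0.99, 0.009, -0.1]
wrist_force: [0.3, -0.2, -4.5]
gripper_width: 0.0622
grip_force: 30.0
```

Run:
```python
from h import *
f=grab_frame("wrist"); s=read_state(); blk(f,s); print(s["eef_pos"],s["wrist_force"])
g=grab_frame("side"); K,T=g["mtx"],np.linalg.inv(g["T"]); q=T[:3,:3]@SEAT+T[:3,3]; u,v=(K@q/q[2])[:2]; print(u,v)
np.savez("s2.npz",**g); u,v=int(u),int(v); cv2.imwrite("pics/s2.png",cv2.resize(g["img"][v-45:v+30,u-50:u+50],None,fx=8,fy=8,interpolation=cv2.INTER_CUBIC))
pp("side","tongue_tip","front_end","lip_edge","seat")
hook(48,40,12); hook(48,1.5,12)
```

```text
face 0.024267491135939914 [-0.01249104  0.02404745]
top -0.0342528477455831 [ 0.00022031 -0.03426   ]
[ 0.54626593 -0.17775512  0.16427512] [ 0.43830092  0.43922055 -5.6049344 ]
282.2618989961994 162.07868788272103
side tongue_tip [([0.3063, 0.4956, 0.0011], 0.96), ([0.3602, -0.0318, -0.0016], 0.85), ([0.4903, 0.6383, -0.0021], 0.84), ([0.6374, -0.1953, 0.1372], 0.76)]
side front_end [([0.3676, 0.687, -0.0002], 0.96), ([0.2806, 0.3181, -0.0003], 0.78), ([0.3603, 0.0981, 0.0001], 0.78), ([0.5118, -0.1757, 0.1651], 0.59)]
side lip_edge [([0.6469, -0.1977, 0.1034], 0.56)]
side seat [([0.5876, -0.1852, 0.0972], 0.62)]
tcp [ 0.5439 -0.1768  0.1612]
t14.75 row [0.0012, 0.0005, 0.0027] [-0.0014, 0.0059, 0.0007]
tcp [ 0.5439 -0.1768  0.1227]
t14.75 row [-0.0066, 0.0006, 0.0404] [-0.0014, 0.0059, 0.0007]
```

View pics/s2.png

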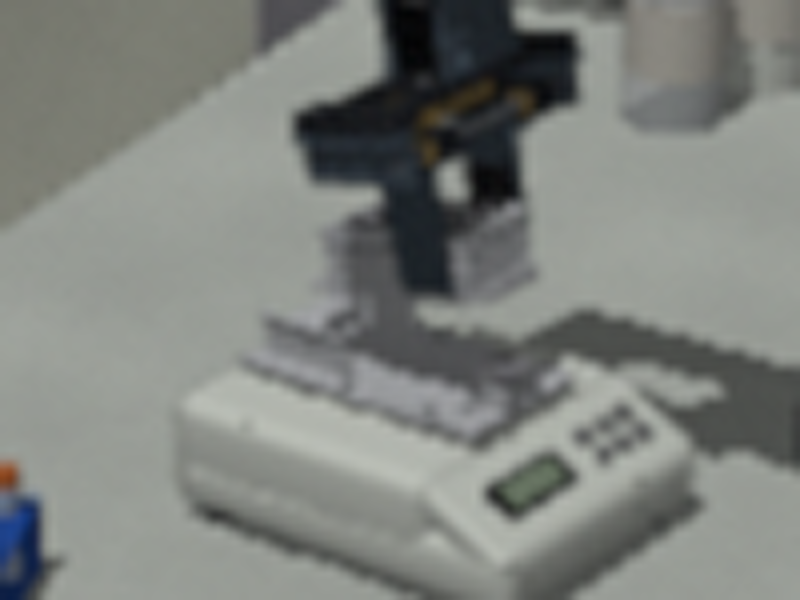

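The block hangs pitched above the deck, tongue towards the lip (tongue at (350,240), catch at (560,375)) and in line with the guides. Descending.

>>> {"op": "arm_command", "data": {
  "steps": [-0.002,0.0005,0.01,0,0.003,0,-1,-0.004,0.0005,0.02,0,0.006,0,-1,-0.006,0.0005,0.028,0,0.006,0,-1,-0.0065,0.0005,0.034,0,0.006,0,-1,-0.0066,0.0005,0.038,0,0.006,0,-1,-0.0066,0.0005,0.0395,0,0.006,0,-1,-0.0066,0.0005,0.0395,0,0.006,0,-1]
}}

```text
time: 15.62
eef_pos: [0.5438, -0.1769, 0.1236]
tcp_rot: [0.096, 0.99, 0.01, -0.104]
wrist_force: [0.7, 0.1, -4.5]
gripper_width: 0.0618
grip_force: 30.0
```

Run:
```python
from h import *
f=grab_frame("wrist"); s=read_state(); blk(f,s); print(s["eef_pos"],s["wrist_force"])
hook(48,1.5,12);hook(60,1,12);hook(69,1,12)
```

```text
face 0.024302951316220296 [-0.0112601  0.0241188]
top -0.034000739195137894 [-0.00067975 -0.03399852]
[ 0.54385639 -0.17694876  0.12372777] [ 0.26778957  0.03636906 -4.56755629]
tcp [ 0.5439 -0.1768  0.1227]
t15.68 row [-0.0002, 0.0001, 0.001] [-0.0015, -0.0, 0.0007]
tcp [ 0.5557 -0.1792  0.1222]
t15.68 row [-0.0121, 0.0001, -0.001] [-0.0015, -0.0, 0.0007]
tcp [ 0.5645 -0.1809  0.1222]
t15.68 row [-0.0209, 0.0001, -0.0028] [-0.0015, -0.0, 0.0007]
```

>>> {"op": "arm_command", "data": {
  "steps": [-0.001,0,0.001,0,0,0,-1,-0.004,0,0.0005,0,0,0,-1,-0.008,0,-0.0002,0,0,0,-1,-0.012,0,-0.001,0,0,0,-1,-0.012,0,-0.001,0,0,0,-1]
}}

```text
time: 16.3
eef_pos: [0.5561, -0.1794, 0.1225]
tcp_rot: [0.096, 0.99, 0.009, -0.104]
wrist_force: [-3.5, 0.9, 3.9]
gripper_width: 0.0617
grip_force: 30.0
```

>>> {"op": "arm_command", "data": {
  "steps": [-0.0015,0,-0.0008,0,0,0,-1,-0.003,0,-0.0011,0,0,0,-1,-0.0045,0,-0.0015,0,0,0,-1,-0.006,0,-0.0018,0,0,0,-1,-0.006,0,-0.0018,0,0,0,-1]
}}

```text
time: 16.92
eef_pos: [0.5614, -0.1803, 0.1227]
tcp_rot: [0.096, 0.99, 0.01, -0.105]
wrist_force: [-4.6, -0.0, 5.2]
gripper_width: 0.0622
grip_force: 30.0
```

>>> {"op": "arm_command", "data": {
  "steps": [-0.0015,0,-0.0006,0,0,0,-1,-0.003,0,-0.001,0,0,0,-1,-0.0042,0,-0.0012,0,0,0,-1,-0.0042,0,-0.0012,0,0,0,-1]
}}

```text
time: 17.42
eef_pos: [0.5651, -0.181, 0.1229]
tcp_rot: [0.096, 0.99, 0.01, -0.105]
wrist_force: [-5.0, 0.7, 3.8]
gripper_width: 0.0621
grip_force: 30.0
```

Run:
```python
from h import *
f=grab_frame("wrist"); np.savez("w6.npz",**f); s=read_state(); blk(f,s); print(s["time"],s["eef_pos"],s["wrist_force"])
t=SR.inv().apply(s["eef_pos"]-SEAT)*1000; print("tcp in seat",t)
hook(70,0.5,12)
```

```text
face 0.02426662808280911 [-0.01495325  0.02401399]
top -0.03408393736765201 [-0.00068404 -0.0340771 ]
17.475 [ 0.56506313 -0.1810265   0.12287987] [-6.05910707  0.3393337   4.65843551]
tcp in seat [-2.41925675e+01 -4.91082349e-03  2.80798731e+01]
tcp [ 0.5655 -0.1811  0.1217]
t17.48 row [-0.0007, 0.0, 0.0011] [-0.0014, -0.0026, 0.0009]
```

>>> {"op": "arm_command", "data": {
  "steps": [-0.001,0,-0.0002,0,0,0,-1,-0.002,0,-0.0004,0,0,0,-1,-0.002,0,-0.0004,0,0,0,-1]
}}

```text
time: 17.85
eef_pos: [0.5652, -0.1811, 0.1231]
tcp_rot: [0.096, 0.989, 0.01, -0.108]
wrist_force: [-9.8, 1.4, 6.6]
gripper_width: 0.0615
grip_force: 30.0
```

```bash
sed -i 's/BX,BZ=97.2,6.3/BX,BZ=98.5,7.6/' h.py
python3 - <<'E'
from h import *
for p in (10,8,6.5,5.5): hook(70.7,0.2,p)
E
```

```text
tcp [ 0.5643 -0.1809  0.1196]
t17.85 row [0.0002, 0.0001, 0.0036] [-0.0013, -0.0419, 0.0008]
tcp [ 0.5635 -0.1807  0.1162]
t17.85 row [0.0002, 0.0001, 0.0071] [-0.0013, -0.0768, 0.0008]
tcp [ 0.563  -0.1806  0.1137]
t17.85 row [0.0002, 0.0001, 0.0097] [-0.0013, -0.103, 0.0009]
tcp [ 0.5627 -0.1806  0.112 ]
t17.85 row [0.0001, 0.0001, 0.0114] [-0.0013, -0.1205, 0.0009]
```

>>> {"op": "arm_command", "data": {
  "steps": [0.0012,0,0.0018,0,-0.018,0,-1,0.0015,0,0.0036,0,-0.036,0,-1,0.0015,0,0.0055,0,-0.054,0,-1,0.0015,0,0.0072,0,-0.071,0,-1,0.0015,0,0.0085,0,-0.084,0,-1,0.0015,0,0.0097,0,-0.097,0,-1,0.0015,0,0.0097,0,-0.097,0,-1]
}}

```text
time: 18.73
eef_pos: [0.5633, -0.1808, 0.1136]
tcp_rot: [0.097, 0.994, 0.005, -0.057]
wrist_force: [-7.6, 1.4, 5.1]
gripper_width: 0.062
grip_force: 30.0
```

Run:
```python
from h import *
s=read_state(); print(s["eef_pos"],s["wrist_force"],s["moment"])
for p in (6.5,5.5,5): hook(70.7,0.2,p)
```

```text
[ 0.56327468 -0.1807654   0.11359114] [-7.63554552  1.41304217  5.12798725] [ 0.18784908  0.61534107 -0.00233147]
tcp [ 0.563  -0.1806  0.1137]
t18.73 row [0.0003, 0.0001, -0.0001] [-0.0013, -0.0017, 0.0009]
tcp [ 0.5627 -0.1806  0.112 ]
t18.73 row [0.0004, 0.0001, 0.0016] [-0.0013, -0.0191, 0.0009]
tcp [ 0.5625 -0.1805  0.1112]
t18.73 row [0.0005, 0.0001, 0.0025] [-0.0013, -0.0278, 0.0009]
```

>>> {"op": "arm_command", "data": {
  "steps": [0.0006,0,0.0008,0,-0.009,0,-1,0.0008,0,0.0016,0,-0.018,0,-1,0.0008,0,0.0025,0,-0.027,0,-1,0.0008,0,0.0025,0,-0.027,0,-1]
}}

```text
time: 19.23
eef_pos: [0.563, -0.1807, 0.1111]
tcp_rot: [0.097, 0.994, 0.004, -0.043]
wrist_force: [-4.3, 1.2, 4.7]
gripper_width: 0.0618
grip_force: 30.0
```

Run:
```python
from h import *
f=grab_frame("wrist"); np.savez("w7.npz",**f); s=read_state(); blk(f,s); print(s["eef_pos"],s["wrist_force"],s["moment"])
for p in (5,4,3): hook(70.7,0.2,p)
```

```text
face 0.02436786387636166 [-0.0142296   0.02412083]
top -0.034067663933747855 [ 0.0024288  -0.03409868]
[ 0.56305114 -0.18068655  0.11111983] [-5.44140579 -0.35496789  4.89587058] [0.17568252 0.92836264 0.01193438]
tcp [ 0.5625 -0.1805  0.1112]
t19.27 row [0.0005, 0.0001, 0.0] [-0.0014, 0.0006, 0.001]
tcp [ 0.5623 -0.1805  0.1095]
t19.27 row [0.0007, 0.0001, 0.0017] [-0.0013, -0.0169, 0.001]
tcp [ 0.562  -0.1804  0.1077]
t19.27 row [0.0007, 0.0001, 0.0035] [-0.0013, -0.0343, 0.001]
```

>>> {"op": "arm_command", "data": {
  "steps": [0.0003,0,0.0009,0,-0.009,0,-1,0.0004,0,0.0017,0,-0.017,0,-1,0.0004,0,0.0017,0,-0.017,0,-1]
}}

```text
time: 19.65
eef_pos: [0.5628, -0.1807, 0.1092]
tcp_rot: [0.097, 0.995, 0.003, -0.034]
wrist_force: [-5.2, 0.8, 1.3]
gripper_width: 0.0617
grip_force: 30.0
```

Run:
```python
from h import *
f=grab_frame("wrist"); s=read_state(); blk(f,s); print(s["eef_pos"],s["tcp_rot"],s["wrist_force"],s["moment"])
```

```text
face 0.024322069434026237 [-0.01682857  0.02402647]
top -0.0340376421909261 [ 0.00342119 -0.03408686]
[ 0.56276317 -0.18064723  0.10924969] [ 0.09661309  0.9947222   0.00272415 -0.03444171] [-5.24394774  1.30266152  2.01069144] [0.16517272 0.45212862 0.00265061]
```

>>> {"op": "arm_command", "data": {
  "steps": [0.0002,0,0.0009,0,-0.009,0,-1,0.0003,0,0.0018,0,-0.017,0,-1,0.0003,0,0.0018,0,-0.017,0,-1]
}}

```text
time: 20.08
eef_pos: [0.5626, -0.1806, 0.1076]
tcp_rot: [0.097, 0.995, 0.002, -0.026]
wrist_force: [-3.8, 0.3, 1.4]
gripper_width: 0.0617
grip_force: 30.0
```

Run:
```python
from h import *
f=grab_frame("wrist"); s=read_state(); blk(f,s); print(s["eef_pos"],s["tcp_rot"],s["wrist_force"],s["moment"])
np.savez("w8.npz",**f); P=cloud(f); x,y,z=np.moveaxis(P,-1,0)
Q=SR.inv().apply((P-SEAT).reshape(-1,3)).reshape(P.shape)*1000
# profile along x near y=0 at front
for u in range(-90,-20,3):
    m=(abs(Q[...,1])<9)&(abs(Q[...,0]-u)<1.5); 
    if m.sum(): print(u,np.nanpercentile(Q[m][:,2],[10,50,90]).round(1),m.sum())
```

```text
face 0.024405731496051186 [-0.00526976  0.02435853]
top -0.03401439858475354 [ 0.00121142 -0.03403289]
[ 0.56264505 -0.18062042  0.10761238] [ 0.0966487   0.99498554  0.00188691 -0.02567593] [-4.22334508  0.52239445  1.62064744] [0.09834598 0.29097063 0.00703378]
-90 [-17.3 -16.3  21.3] 141
-87 [-15.3  21.3  22.2] 192
-84 [20.7 21.5 22.2] 193
-81 [20.6 21.4 22.3] 165
-78 [20.8 21.6 22.2] 161
-75 [20.8 21.6 22.2] 189
-72 [20.7 21.5 22.3] 163
-69 [20.7 21.6 22.4] 160
-66 [20.  21.2 22. ] 157
-63 [15.7 17.9 20.2] 122
-60 [10.9 13.2 14.6] 127
-57 [ 13.4  14.4 107.8] 193
-54 [ 14.4 108.4 110. ] 1035
-51 [ 16.1  42.6 110.5] 1126
-48 [ 46.2 128.1 141.6] 1158
-45 [120.3 135.1 144.7] 5613
-42 [ 47.2  48.  145.3] 259
-39 [47.  47.8 48.4] 201
-36 [46.7 47.6 48.4] 185
-33 [46.4 47.2 48.1] 169
-30 [46.1 46.8 47.6] 187
-27 [46.  46.6 47.2] 37
```

>>> {"op": "arm_command", "data": {
  "steps": [0.0001,0,0.001,0,-0.01,0,-1,0.0002,0,0.002,0,-0.02,0,-1,0.0002,0,0.003,0,-0.03,0,-1,0.0002,0,0.003,0,-0.03,0,-1]
}}

```text
time: 20.62
eef_pos: [0.5623, -0.1806, 0.1044]
tcp_rot: [0.097, 0.995, 0.0, -0.01]
wrist_force: [-2.3, 0.5, -2.5]
gripper_width: 0.0618
grip_force: 30.0
```

```bash
cat >> h.py <<'E'
def prof(name):
    f=grab_frame("wrist"); s=read_state(); blk(f,s); print(s["time"],s["eef_pos"],s["tcp_rot"],s["wrist_force"],s["moment"])
    np.savez(name+".npz",**f); cv2.imwrite("pics/%s.png"%name,f["img"]); P=cloud(f)
    Q=SR.inv().apply((P-SEAT).reshape(-1,3)).reshape(P.shape)*1000
    for u in range(-72,-24,2):
        o=[]
        for m in ((abs(Q[...,1])<9),(abs(abs(Q[...,1])-19)<4)):
            m=m&(abs(Q[...,0]-u)<1)&(Q[...,2]<80)
            o+=np.nanpercentile(Q[m][:,2],[10,50,90]).round(1).tolist() if m.sum() else [None]
        print(u,o)
E
python3 - <<'E'
from h import *
prof("w9")
E
```

```text
face 0.0410443671158886 [1.45154062 0.05983528]
top -0.034003154041113655 [ 0.00751115 -0.03409751]
20.675 [ 0.56227668 -0.18053596  0.10438852] [ 9.66910393e-02  9.95257254e-01  4.34533398e-04 -1.06607951e-02] [-1.8409485   0.53709714 -2.28864984] [-0.05212746 -0.29043373 -0.04600543]
-72 [20.7, 21.6, 22.2, -0.6, 0.2, 12.1]
-70 [20.7, 21.4, 22.6, -0.4, 0.3, 12.5]
-68 [20.9, 21.5, 22.3, 2.0, 5.6, 6.5]
-66 [20.5, 21.5, 22.4, 5.1, 6.0, 6.8]
-64 [20.1, 21.1, 21.8, 5.1, 6.0, 6.9]
-62 [17.4, 18.5, 20.2, -0.5, 0.1, 1.1]
-60 [14.5, 15.5, 16.8, -0.5, 0.8, 9.2]
-58 [10.7, 12.0, 13.3, 0.1, 9.8, 10.7]
-56 [9.2, 10.0, 10.6, 9.3, 10.0, 10.7]
-54 [9.3, 9.9, 10.7, 9.1, 9.8, 10.6]
-52 [9.5, 16.1, 33.0, 9.8, 27.9, 39.9]
-50 [19.4, 36.6, 43.5, 17.1, 38.9, 43.8]
-48 [43.0, 43.6, 44.4, 43.0, 43.7, 44.4]
-46 [43.0, 43.6, 44.3, 43.1, 43.7, 44.5]
-44 [43.2, 44.0, 44.7, 43.3, 44.0, 44.8]
-42 [43.2, 44.2, 44.9, 43.4, 44.2, 44.8]
-40 [43.4, 44.1, 45.0, 43.5, 44.2, 45.0]
-38 [43.4, 44.0, 44.8, 43.4, 44.3, 44.8]
-36 [43.2, 44.1, 44.9, 43.4, 44.2, 44.8]
-34 [43.0, 43.8, 44.5, 42.9, 43.9, 44.5]
-32 [42.8, 43.5, 44.3, 42.6, 43.5, 44.1]
-30 [42.9, 43.5, 44.1, 42.7, 43.4, 44.1]
-28 [None, None]
-26 [None, None]
```

>>> {"op": "arm_command", "data": {
  "steps": [0,0,0.0008,0,-0.009,0,-1,0,0,0.0016,0,-0.018,0,-1,0,0,0.0016,0,-0.018,0,-1]
}}

```text
time: 21.05
eef_pos: [0.5622, -0.1805, 0.103]
tcp_rot: [0.097, 0.995, -0.0, -0.002]
wrist_force: [-0.2, -1.1, -3.5]
gripper_width: 0.0621
grip_force: 30.0
```

>>> {"op": "arm_command", "data": {
  "steps": [0,0,0.0006,0,-0.003,0,-1,0,0,0.0012,0,-0.003,0,-1,0,0,0.0012,0,-0.003,0,-1]
}}

```text
time: 21.42
eef_pos: [0.5622, -0.1805, 0.103]
tcp_rot: [0.097, 0.995, -0.001, -0.0]
wrist_force: [-0.9, 1.0, 4.5]
gripper_width: 0.062
grip_force: 30.0
```

Seated on the deck (upward force). Now I open and rise.

>>> {"op": "arm_command", "data": {
  "steps": [0,0,0,0,0,0,1,0,0,0,0,0,0,1,0,0,0,0,0,0,1,0,0,0,0,0,0,1,0,0,-0.015,0,0,0,1,0,0,-0.05,0,0,0,1,0,0,-0.1,0,0,0,1,0,0,-0.1,0,0,0,1]
}}

```text
time: 22.42
eef_pos: [0.5648, -0.1813, 0.2076]
tcp_rot: [0.097, 0.995, -0.002, 0.005]
wrist_force: [-0.0, -0.6, 0.2]
gripper_width: 0.0909
grip_force: 0.0
```

Run:
```python
from h import *
prof("w10"); pp("wrist","front_end","block_center","tongue_tip")
```

```text
return _methods._mean(a, axis=axis, dtype=dtype,
  ret = ret.dtype.type(ret / rcount)
Traceback (most recent call last):
  File "h.py", line 34, in prof
    f=grab_frame("wrist"); s=read_state(); blk(f,s); print(s["time"],s["eef_pos"],s["tcp_rot"],s["wrist_force"],s["moment"])
                                           ~~~^^^^^
  File "h.py", line 31, in blk
    m=(abs(Q[...,1])<.025)&(Q[...,2]>-.03)&(Q[...,2]<-.008)&(Q[...,0]>.01)&(Q[...,0]<.06); print("face",np.median(Q[m][:,0]),np.polyfit(Q[m][:,2],Q[m][:,0],1))
                                                                                                                             ~~~~~~~~~~^^^^^^^^^^^^^^^^^^^^^^^
TypeError: expected non-empty vector for x
```

```bash
sed -i 's/s=read_state(); blk(f,s); print(s\["time"\]/s=read_state(); print(s["time"]/' h.py
python3 - <<'E'
from h import *
prof("w10"); pp("wrist","front_end","block_center","tongue_tip")
s=read_state(); print(SR.inv().apply(s["eef_pos"]-SEAT)*1000)
E
```

```text
22.525 [ 0.56220427 -0.18041267  0.20288944] [ 9.66325521e-02  9.95319832e-01 -7.35011436e-04  2.02189543e-04] [ 0.61295252 -0.05122113 -1.2987096 ] [ 0.10580247 -0.14950687 -0.0539701 ]
-72 [20.9, 21.7, 22.4, -0.9, 0.2, 12.7]
-70 [21.0, 21.6, 22.4, -0.6, 0.6, 12.2]
-68 [20.5, 21.3, 22.4, 5.2, 5.9, 6.9]
-66 [20.4, 21.5, 22.3, 4.9, 5.9, 6.8]
-64 [20.0, 21.0, 22.0, 5.0, 5.7, 7.1]
-62 [18.4, 19.9, 21.5, -1.1, -0.2, 0.9]
-60 [14.7, 16.0, 17.0, -0.8, 0.6, 5.8]
-58 [11.3, 12.4, 14.0, 7.2, 7.9, 8.7]
-56 [7.4, 8.0, 8.9, 7.3, 8.0, 9.0]
-54 [6.9, 7.9, 8.6, 7.0, 7.9, 8.8]
-52 [8.1, 22.5, 38.5, 8.1, 22.7, 39.0]
-50 [40.4, 41.6, 42.6, 40.5, 41.4, 42.6]
-48 [41.3, 42.1, 43.0, 41.4, 42.4, 43.1]
-46 [41.4, 42.0, 42.8, 41.6, 42.2, 42.9]
-44 [41.6, 42.2, 43.5, 41.1, 42.4, 43.2]
-42 [41.8, 42.6, 43.3, 41.8, 42.6, 43.5]
-40 [41.5, 42.5, 43.5, 41.8, 42.8, 43.4]
-38 [41.9, 42.6, 43.9, 41.9, 42.7, 43.6]
-36 [41.7, 42.6, 43.2, 41.5, 42.6, 43.1]
-34 [41.7, 42.2, 42.9, 41.4, 42.0, 43.0]
-32 [41.3, 42.0, 43.0, 41.3, 42.2, 42.9]
-30 [41.3, 42.4, 43.1, 41.4, 42.2, 42.9]
-28 [41.8, 42.3, 43.2, 41.8, 42.6, 43.5]
-26 [41.7, 42.6, 43.6, 41.8, 42.5, 43.2]
wrist front_end [([0.3373, -0.3873, 0.0046], 0.73), ([0.5282, -0.1767, 0.0975], 0.64)]
wrist block_center [([0.5925, -0.1877, 0.116], 0.83)]
wrist tongue_tip [([0.5293, -0.1766, 0.098], 0.39)]
[-28.06384199   0.19050753 105.89524738]
```

View pics/w10.png

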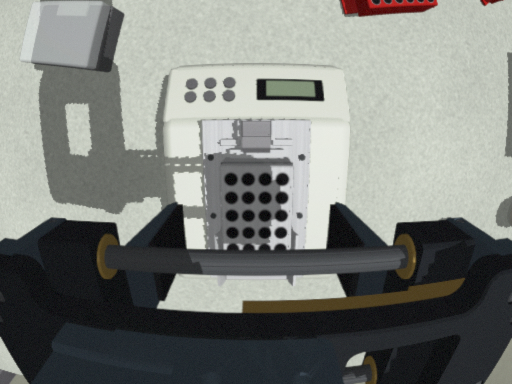

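The block lies flat on the deck with its ledge top 8 mm up and the catch nose over it (256,135). I press the front once with shut fingers to make sure.

>>> {"op": "arm_command", "data": {
  "steps": [0.016,0,0,0,0,0,-1,0.016,0,0,0,0,0,-1,0.016,0,0,0,0,0,-1,0.016,0,0,0,0,0,-1,0.016,0,0.02,0,0,0,-1,0.016,0,0.04,0,0,0,-1,0.016,0,0.055,0,0,0,-1,0.016,0,0.062,0,0,0,-1,0.016,0,0.062,0,0,0,-1]
}}

```text
time: 23.8
eef_pos: [0.5464, -0.1773, 0.1397]
tcp_rot: [0.097, 0.995, -0.0, -0.001]
wrist_force: [-0.5, -1.0, 0.1]
gripper_width: 0.0042
grip_force: 0.0
```

>>> {"op": "arm_command", "data": {
  "steps": [0,0,0.001,0,0,0,-1,0,0,0.002,0,0,0,-1,0,0,0.003,0,0,0,-1,0,0,0.0035,0,0,0,-1]
}}

```text
time: 24.3
eef_pos: [0.5466, -0.1774, 0.1373]
tcp_rot: [0.097, 0.995, -0.001, -0.0]
wrist_force: [-1.6, -0.2, 7.0]
gripper_width: 0.0008
grip_force: 3.3
```

>>> {"op": "arm_command", "data": {
  "steps": [0,0,0.0007,0,0,0,-1,0,0,0.0014,0,0,0,-1,0,0,0.002,0,0,0,-1]
}}

```text
time: 24.68
eef_pos: [0.5466, -0.1774, 0.1372]
tcp_rot: [0.097, 0.995, -0.001, 0.0]
wrist_force: [-5.2, 1.0, 17.2]
gripper_width: 0.0004
grip_force: 8.4
```

>>> {"op": "arm_command", "data": {
  "steps": [0,0,0.0006,0,0,0,-1,0,0,0.0012,0,0,0,-1,0,0,0.0012,0,0,0,-1,0,0,0,0,0,0,-1,0,0,-0.01,0,0,0,-1,0,0,-0.04,0,0,0,-1,0,0,-0.09,0,0,0,-1,0,0,-0.12,0,0,0,-1,0,0,-0.12,0,0,0,-1]
}}

```text
time: 25.8
eef_pos: [0.5479, -0.1777, 0.257]
tcp_rot: [0.097, 0.995, -0.001, 0.002]
wrist_force: [0.0, 0.1, 0.3]
gripper_width: 0.0005
grip_force: 0.0
```

Run:
```python
from h import *
prof("w11"); f=grab_frame("top"); pp("top","tip_box","jar","basket","tube_rack")
```

```text
25.85 [ 0.54674967 -0.17732465  0.25484705] [ 9.66337045e-02  9.95319744e-01 -7.17353944e-04  1.40335229e-04] [-0.46839222 -0.19708449  0.1952748 ] [ 0.07802595 -0.15977632 -0.00687491]
-72 [20.6, 21.6, 22.4, -0.4, 1.0, 11.9]
-70 [20.4, 21.8, 22.3, -0.9, 0.1, 12.1]
-68 [20.8, 21.8, 22.5, 1.2, 5.5, 6.7]
-66 [20.9, 21.7, 22.3, 5.9, 6.6, 7.2]
-64 [20.8, 21.3, 22.0, 5.4, 6.1, 7.1]
-62 [18.6, 19.3, 20.6, -0.4, 0.5, 1.3]
-60 [15.9, 16.4, 17.1, -0.5, 0.5, 5.9]
-58 [12.3, 13.2, 14.1, 7.2, 7.9, 8.9]
-56 [8.1, 10.2, 11.2, 7.3, 8.1, 8.9]
-54 [7.1, 8.0, 8.9, 7.1, 8.2, 9.1]
-52 [7.8, 21.3, 37.3, 8.3, 22.0, 39.8]
-50 [30.2, 41.5, 42.4, 39.6, 41.7, 42.7]
-48 [41.2, 42.0, 42.7, 41.2, 41.9, 42.6]
-46 [41.3, 42.2, 42.9, 41.3, 42.1, 43.1]
-44 [41.7, 42.5, 43.4, 41.7, 42.2, 43.1]
-42 [41.8, 42.7, 43.7, 41.7, 42.8, 43.4]
-40 [41.9, 42.9, 43.5, 41.9, 42.7, 43.5]
-38 [41.9, 42.6, 43.5, 41.6, 42.4, 43.5]
-36 [41.6, 42.6, 43.4, 41.6, 42.5, 43.4]
-34 [41.4, 42.3, 42.9, 41.2, 42.1, 42.6]
-32 [41.5, 42.2, 42.7, 41.3, 41.9, 42.6]
-30 [41.0, 42.2, 42.9, 41.6, 42.2, 42.7]
-28 [41.5, 42.2, 43.3, 41.5, 42.5, 43.2]
-26 [41.8, 42.6, 43.3, 41.9, 42.8, 43.5]
top tip_box []
top jar [([0.7309, 0.2759, 0.0038], 0.73)]
top basket [([0.5981, 0.5284, -0.0001], 0.7), ([0.6063, -0.1896, 0.0943], 0.67)]
top tube_rack [([0.747, 0.0538, -0.0002], 0.7), ([0.5865, -0.1865, 0.0957], 0.68), ([0.4905, 0.284, 0.0019], 0.36)]
```

The block is flat at home, the catch nose is over the ledge, the bystanders that were detected again have not moved, and the gripper is clear. Handing in.

```bash
python3 -c "
from bench import *
print(job_done())"
```

```text
the job is handed in; nothing more can be done
None
```

The 24-bore block is home on the shaker: its tongue is under the lip, the underside is flat on the deck and the catch is snapped over the ledge; I handed the job in at about 26 s, with jar, basket and rack seen unmoved and the tip box not re-detected in the last top view.

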